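# Post the small cutting board into the drying dock past its sprung flap

### The job

Stand the small cutting board in the white drying dock: push the dock's sprung flap open with the board's lower edge, keep it open and lower the board on its edge, upright, until it rests on the sprung support hidden inside, then let go of it there. The support's height varies and cannot be seen, so feel for it: set the board down gently, neither dropping it nor ramming it down, and leave the other things on the worktop where they are.

Things in the scene. Friction and masses are not known exactly. Their poses are not given: they have to be found in the camera images.
- board_mid (a point): Centre of the small dark wooden cutting board, a plain rectangular slab: 160 long, 14 thick, 130 high, 0.24 to 0.36 kg. It stands on its long edge in a low light-wood stand (slot floor 8 mm, lips up to 28 mm above the worktop). The point lies 65 mm above its lower edge. Axes: x along its length, y through its thickness, z up
- dock_mouth (a point): Centre of the slot mouth on top of the fixed white drying dock (upright box 72 by 190, plinth 100 by 206), level with the rim, 114 mm above the worktop. Axes: x across the slot, from the front wall (robot's side) to the flap's hinge, y along the slot, z up. The mouth is 60 mm across (x) and 178 mm long (y), walls 6 mm thick, inside floor 102 mm below the rim
- flap (a joint): Angle of the steel flap that shuts the mouth, 0 = level, 5 mm under the rim; grows to 1.45 as it swings down into the box. Hinge along the slot at x = +27 mm of the mouth frame; its free lip, 56 mm from it, lies near the front wall. Spring: 0.6 N at the lip starts it, 1.7 N holds it at 1. With the board in, it leans on the board's far face at 0.7 to 1 and presses it towards the front wall
- big_board_mid (a point): Centre of the larger wooden board, which is too long for the dock: 225 long, 11 thick, 168 high, standing on its long edge in a stand like the other's; the point is 84 mm above its lower edge. It stays where it is
- cup: Striped cup, 82 mm across, 84 high, origin under its centre; stays where it is
- lemon: Lemon, 78 x 55 x 56 mm, origin at its underside; stays where it is
- garlic: Garlic bulb, 60 mm across, 58 high, origin at its underside; stays where it is
- spice: Spice jar, 45 mm across, 106 high, origin under its centre; stays where it is
- slot_way (a point): Point at rim height over the way down: the board's centre line should pass here (19 mm from the slot's middle, so 4 mm off the front wall; over 10 mm off, the lip catches under the board). Below is the hidden support, a pad 52 by 150 mm; its top is 54 to 90 mm under the rim, unmeasured, random. It yields about 2 N per mm for 5 mm, then is hard. With the board on it 37 to 76 mm of the board stand out above the rim

How it is judged:
By the outcome, as a careful person would: the job done as asked, in the order asked, and still so for the second after the job is handed in, with the robot touching nothing.
It also fails if it takes over 64 s, if anything falls off the work surface, if the arm or the gripper's body presses on something with over 40 N, if the wrist force passes 120 N, or if a joint passes its speed limit or range.

### The arm

A 6-joint arm with a two-finger parallel gripper is mounted at the origin on a cart in front of the work surface, level with it; the furniture and walls round the work are solid. World frame = base frame: x ahead of the robot, y to its left, z up, the work surface at z = 0. Lengths are in m, angles in degrees, forces in N, time in s.
With the tool pointing down it reaches from about 0.25 to 0.725 m from the base axis. Payload 9.7 kg.
Tool frame: the origin (TCP) lies at the centre of the arm's flange, where the gripper is bolted on; the fingertips stand 173 mm ahead of it and the grasp point (between the pads) lies 155 mm ahead of it (bot.grasp_offset is the distance from the TCP to the grasp point, in m); z points along the fingers, y is the direction in which the jaws open and shut (so a half turn about z gives the same grasp; the last joint's range is limited). The gripper opens to 85 mm and grips with 20 to 120 N. Pads are 22 mm wide; open, the fingers measure 114 mm over their backs; the gripper's body (76 mm by 85 mm) begins 54 mm behind the grasp point. The pads swing forward as they close: fully open they stand 13 mm farther back than shut.
Start: joints at [-69.901, 4.979, 10.078, 95.1, 0, 90], TCP at [0.189, -0.517, 0.405] pointing down, gripper open.
Joint ranges: [-179.16, 179.16], [-48.56, 103.87], [-65.8, 70.77], [-126.05, 130.52], [-82.76, 87.17], [-180, 180]. Speed limits (degrees/s): [127.2, 127.2, 147.25, 180, 180, 180].

### API

Orientations are given as [roll, pitch, yaw] about the fixed x, y, z axes, in that order (R = Rz(yaw) Ry(pitch) Rx(roll)).
In Python, from workcell import bot, camera gives the robot as it stands.
- The arm moves only by the tool drive_tool, never from a script. Its argument "deltas" is a list of rows, each an object of numbers: "dx", "dy", "dz": the shift along the tool's x, y, z in cm; "spin": the turn about the tool's z in degrees; "fingers": the finger opening in cm, from 0 to 8.54. In form: [{"dx": .., "dy": .., "dz": .., "spin": .., "fingers": ..}, ...]. A call has exactly 8 rows; each row is the pose to reach, as a shift and turn from the pose commanded when the call began, along the tool's axes at that moment; what a row does not reach only later rows make up. A row lasts 1/8 s, in which the tool goes at most 62.5 mm and 10.7 degrees, less where a joint would pass 70% of its speed; a pose out of reach is approached as far as the arm can. A call with a gripper value outside its range is refused whole. The fingers move at their own pace and stop on an object; "force" is the grip in N (left out, the last holds). Time passes only in rows, so rows that repeat a pose let the fingers close, or fill a call up. It gives the time, the measured TCP pose, the force and the opening at its end, in the units of the state.
- bot.get_obs(): the state, without advancing time (a new reading comes with each control period).
- camera(name): name is "scene" or "top"; returns a dict with "image" (480x640x3 uint8, blue, green, red), "intrinsics" (3x3 intrinsics, pixels), "T" (4x4, takes a point from camera to world coordinates). Camera axes: x right, y down, z forward; pixel columns grow to the right and rows downward; lengths in m; the calibration is good to about 2 mm. A picture is of the moment at which its call begins. There is no depth.
- bot.job_done(): hands the job in, once; it reports no verdict.
The state is a dict: "time": time; "q": joint angles; "qd": joint speeds; "joint_efforts": joint torques, N m; "ee_pos": TCP position; "tcp_rot": TCP orientation; "wrist_force": force on the tool from outside, world axes, zero at the start; "torque": the same for the moment, N m; "opening": finger opening in m.
Only numpy, scipy, OpenCV 4.12 (cv2) and the standard library are available. Lean on these libraries where they do the work, as an engineer would, in place of code of your own. Each camera call takes 0.05 s, during which the arm holds its last target.

## Working session

There is one attempt and no reset: what is moved stays moved. The work goes in short steps, Python scripts to look and compute and a tool call to move; the robot and the scene stay as the last step left them, time stands still between calls to the robot, and variables do not carry over. Pictures are saved under pics/ and viewed, and the job is handed in when it is done.

Besides the shell and the picture viewer there is one more tool, called after "Call:" by a JSON object that holds its "name" and its "arguments". drive_tool: Moves the arm, as the interface text tells. Its arguments: {"type":"object","properties":{"deltas":{"type":"array"},"force":{"type":"number"}},"required":["deltas"]}

```bash
ls; mkdir -p pics; python3 - <<'E'
from workcell import bot,camera
import cv2,numpy as np
for n in("scene","top"):
    c=camera(n); cv2.imwrite(f"pics/{n}0.png",c["image"]); print(n,c["intrinsics"],np.round(c["T"],4))
    np.savez(f"{n}0.npz",**c)
print(bot.get_obs())
E
```

```text
pics
scene [[550.34835542   0.         322.60778235]
 [  0.         550.34835542 235.89824973]
 [  0.           0.           1.        ]] [[-0.6223 -0.3493  0.7006 -0.4698]
 [-0.7827  0.2653 -0.563   0.7992]
 [ 0.0108 -0.8987 -0.4385  0.721 ]
 [ 0.      0.      0.      1.    ]]
top [[522.74094649   0.         320.98501364]
 [  0.         522.74094649 239.91897257]
 [  0.           0.           1.        ]] [[ 2.5300e-02 -9.9920e-01  3.1400e-02  4.6260e-01]
 [-9.9970e-01 -2.5300e-02  1.5000e-03  3.0700e-02]
 [-8.0000e-04 -3.1500e-02 -9.9950e-01  1.3221e+00]
 [ 0.0000e+00  0.0000e+00  0.0000e+00  1.0000e+00]]
{'time': 0.1, 'q': array([-6.99005311e+01,  5.00787942e+00,  1.00402453e+01,  9.50987687e+01,
       -1.82137785e-03,  8.99987582e+01]), 'qd': array([ 0.12073415, -0.08041112,  0.15727333,  0.02829117, -0.05041412,
       -0.02501931]), 'joint_efforts': array([ 6.22570333e-04, -5.21560764e+01,  4.65654767e+01,  1.60615111e-02,
       -1.78205248e-06, -3.03121078e-05]), 'ee_pos': array([ 0.18900769, -0.51651294,  0.40406571]), 'tcp_rot': array([-1.79933597e+02,  1.81993740e-03,  2.01007128e+01]), 'wrist_force': array([-0.63790884, -0.03986658, -0.36869707]), 'torque': array([ 0.03344239, -0.00883231, -0.01637096]), 'opening': 0.08511270408305976}
```

View pics/scene0.png

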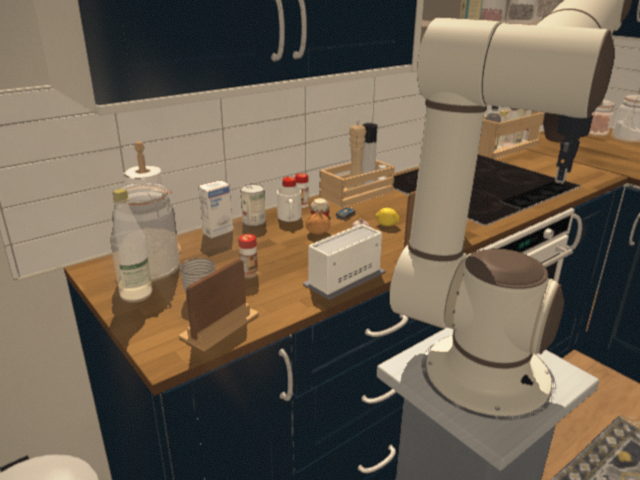

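View pics/top0.png

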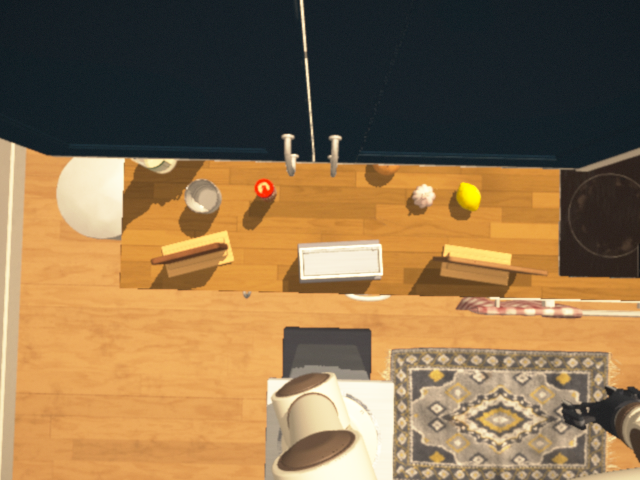

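```bash
python3 - <<'E'
import cv2,numpy as np
t=np.load("top0.npz")["image"];s=np.load("scene0.npz")["image"]
a=cv2.resize(t[225:290,140:240],(800,520),interpolation=cv2.INTER_CUBIC)
b=cv2.resize(t[230:295,290:390],(800,520),interpolation=cv2.INTER_CUBIC)
c=cv2.resize(s[210:360,170:390],(800,545),interpolation=cv2.INTER_CUBIC)
for n,i in zip("abc",(a,b,c)): cv2.imwrite(f"pics/z{n}.png",i)
E
```

```text
(no output)
```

View pics/za.png

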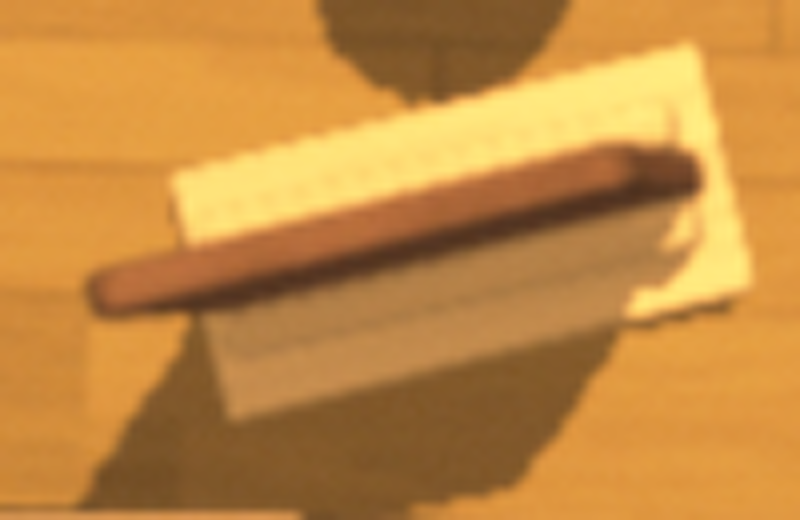

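View pics/zb.png

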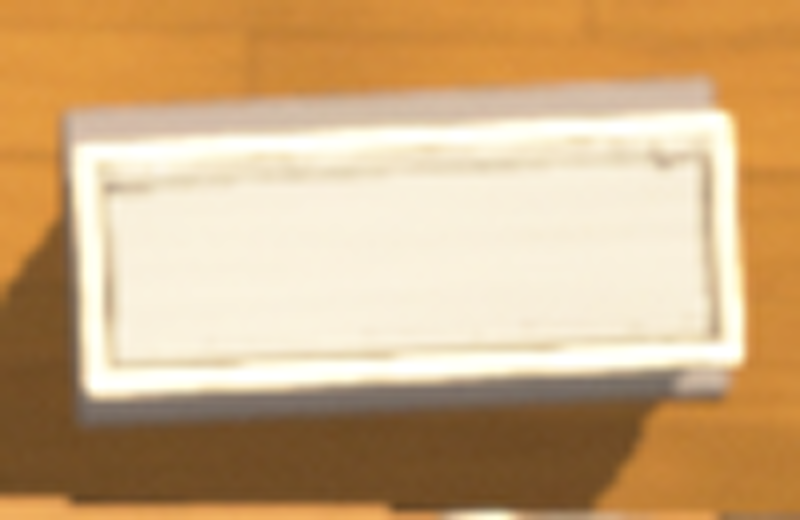

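View pics/zc.png

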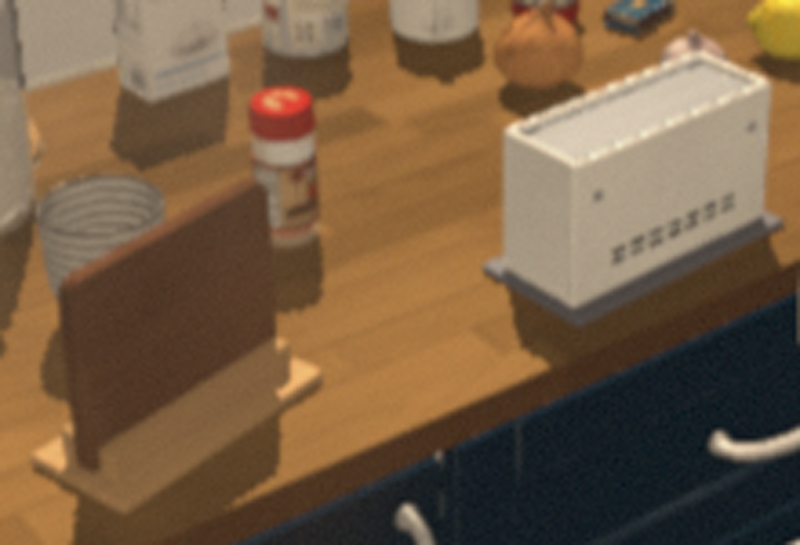

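```bash
cat > h.py <<'E'
import numpy as np,cv2
from scipy.optimize import least_squares
C={n:np.load(n+"0.npz") for n in("top","scene")}
def proj(n,P):
    T=np.array(C[n]["T"]);K=np.array(C[n]["intrinsics"]);p=(np.asarray(P,float)-T[:3,3])@T[:3,:3]
    p=p@K.T; return p[:,:2]/p[:,2:]
def box(x,y,yaw,L,W,z):  # long axis along yaw dir; corners: (long,-),(…)
    u=np.array([np.cos(yaw),np.sin(yaw)]);v=np.array([-u[1],u[0]])
    return lambda a,b,z:np.array([*(np.array([x,y])+a*L/2*u+b*W/2*v),z])
E
cat > fit.py <<'E'
from h import *
def z8(o,p,s):return (np.array(p)+.5)/s-.5+np.array(o)
sc=lambda p:z8((170,210),p,800/220)
ta=lambda p:z8((140,225),p,8); tb=lambda p:z8((290,230),p,8)
# long axis u ~ +y ; v = -x side
dock=[("top",1,1,.114,tb((90,395))),("top",1,-1,.114,tb((75,147))),("top",-1,-1,.114,tb((735,112))),("top",-1,1,.114,tb((742,360))),
 ("scene",1,1,.114,sc((575,163))),("scene",-1,1,.114,sc((770,85))),("scene",-1,-1,.114,sc((705,55))),("scene",1,-1,.114,sc((508,130)))]
bd=[("top",1,1,.138,ta((103,316))),("top",1,-1,.138,ta((92,272))),("top",-1,-1,.138,ta((637,146))),("top",-1,1,.138,ta((640,187))),
 ("scene",1,1,.138,sc((78,288))),("scene",-1,1,.138,sc((266,184))),("scene",1,-1,.138,sc((61,284)))]
for nm,d,L,W in(("dock",dock,.19,.072),("board",bd,.16,.014)):
  for use in (("top","scene"),("top",),("scene",)):
    D=[e for e in d if e[0] in use]
    f=lambda p:np.concatenate([proj(n,[box(*p,L,W,z)(a,b,z)])[0]-m for n,a,b,z,m in D])
    r=least_squares(f,[.45,.1,1.6]);print(nm,use,np.round(r.x[:2],4),np.degrees(r.x[2]).round(2),np.round(r.fun.reshape(-1,2),1).tolist())
E
python3 fit.py
```

```text
dock ('top', 'scene') [ 0.4517 -0.0157] 94.08 [[0.2, 0.1], [0.6, -0.0], [0.3, 0.6], [0.9, 0.7], [0.0, 1.4], [0.8, -0.3], [-1.7, -1.0], [-1.8, 0.0]]
dock ('top',) [ 0.4525 -0.0145] 94.43 [[-0.2, 0.0], [0.1, -0.1], [-0.3, -0.0], [0.5, 0.1]]
dock ('scene',) [ 0.4515 -0.0177] 93.32 [[0.2, 1.1], [1.7, -0.3], [-0.6, -1.0], [-1.3, -0.4]]
board ('top', 'scene') [0.4611 0.3386] 105.86 [[-0.5, 1.3], [-0.6, 0.8], [-0.2, -1.0], [0.9, -0.1], [-1.0, 0.1], [2.0, -1.6], [-1.1, -1.0]]
board ('top',) [0.4617 0.3384] 104.7 [[-0.6, 0.4], [-0.6, -0.1], [0.1, -0.6], [1.1, 0.3]]
board ('scene',) [0.4597 0.3402] 108.31 [[-0.1, 1.1], [0.6, -1.7], [-0.5, 0.2]]
```

```bash
cat > go.py <<'E'
import sys,numpy as np
from workcell import bot
# usage: go.py x y z yaw
o=bot.get_obs();x,y,z,w=map(float,sys.argv[1:5])
a=np.radians(o["tcp_rot"][2]);d=np.array([x,y,z])-o["ee_pos"]
dx=d[0]*np.cos(a)+d[1]*np.sin(a);dy=d[0]*np.sin(a)-d[1]*np.cos(a)
print("t",round(o["time"],2),"pos",o["ee_pos"].round(4),o["tcp_rot"].round(2),"F",o["wrist_force"].round(2),"op",round(o["opening"],4),"q",o["q"].round(1))
print("cm dx %.2f dy %.2f dz %.2f spin %.2f"%(dx*100,dy*100,-d[2]*100,-(w-o["tcp_rot"][2])))
E
python3 go.py .461 .338 .405 104.8
```

```text
t 0.1 pos [ 0.189  -0.5165  0.4041] [-179.93    0.     20.1 ] F [-0.64 -0.04 -0.37] op 0.0851 q [-69.9   5.   10.   95.1  -0.   90. ]
cm dx 54.91 dy -70.90 dz -0.09 spin -84.70
```

Call:
{"name": "drive_tool", "arguments": {"deltas": [{"dx": 2, "dy": -2.6, "dz": 0, "spin": -4, "fingers": 5}, {"dx": 5, "dy": -6.5, "dz": 0, "spin": -10, "fingers": 5}, {"dx": 8.5, "dy": -11, "dz": 0, "spin": -16, "fingers": 5}, {"dx": 12, "dy": -15.5, "dz": 0, "spin": -22, "fingers": 5}, {"dx": 15.5, "dy": -20, "dz": 0, "spin": -28, "fingers": 5}, {"dx": 19, "dy": -24.5, "dz": 0, "spin": -34, "fingers": 5}, {"dx": 22.5, "dy": -29, "dz": 0, "spin": -40, "fingers": 5}, {"dx": 26, "dy": -33.5, "dz": 0, "spin": -46, "fingers": 5}], "force": 40}}

```text
time: 1.1
ee_pos: [0.318, -0.1108, 0.4046]
tcp_rot: [180.0, -0.0, 66.3]
wrist_force: [1.1, -0.8, 0.7]
opening: 0.0502
```

```bash
python3 go.py .461 .338 .405 104.8
```

```text
t 1.1 pos [ 0.318  -0.1108  0.4046] [179.97  -0.    66.26] F [ 1.09 -0.75  0.72] op 0.0502 q [-19.2 -23.9 -14.9  98.9   0.   94.5]
cm dx 46.84 dy -4.98 dz -0.04 spin -38.54
```

Call:
{"name": "drive_tool", "arguments": {"deltas": [{"dx": 6, "dy": -0.6, "dz": 0, "spin": -5, "fingers": 5}, {"dx": 12, "dy": -1.3, "dz": 0, "spin": -10, "fingers": 5}, {"dx": 18, "dy": -2, "dz": 0, "spin": -15, "fingers": 5}, {"dx": 24, "dy": -2.6, "dz": 0, "spin": -20, "fingers": 5}, {"dx": 30, "dy": -3.2, "dz": 0, "spin": -25, "fingers": 5}, {"dx": 36, "dy": -3.8, "dz": 0, "spin": -30, "fingers": 5}, {"dx": 42, "dy": -4.5, "dz": 0, "spin": -35, "fingers": 5}, {"dx": 46.8, "dy": -5, "dz": 0, "spin": -38.5, "fingers": 5}]}}

```text
time: 2.1
ee_pos: [0.4622, 0.338, 0.4039]
tcp_rot: [-180.0, 0.0, 104.8]
wrist_force: [0.7, -0.0, 0.3]
opening: 0.05
```

```bash
python3 go.py .461 .338 .33 104.8
```

```text
t 2.1 pos [0.4622 0.338  0.4039] [-1.7995e+02  2.0000e-02  1.0479e+02] F [ 0.73 -0.03  0.28] op 0.05 q [ 36.2   8.1  13.5  95.4   0.  111.4]
cm dx 0.03 dy -0.11 dz 7.39 spin -0.01
```

Lower to just above the board and look.

Call:
{"name": "drive_tool", "arguments": {"deltas": [{"dx": 0, "dy": -0.1, "dz": 1, "spin": 0, "fingers": 5}, {"dx": 0, "dy": -0.1, "dz": 2.5, "spin": 0, "fingers": 5}, {"dx": 0, "dy": -0.1, "dz": 4, "spin": 0, "fingers": 5}, {"dx": 0, "dy": -0.1, "dz": 5.5, "spin": 0, "fingers": 5}, {"dx": 0, "dy": -0.1, "dz": 7, "spin": 0, "fingers": 5}, {"dx": 0, "dy": -0.1, "dz": 8, "spin": 0, "fingers": 5}, {"dx": 0, "dy": -0.1, "dz": 8, "spin": 0, "fingers": 5}, {"dx": 0, "dy": -0.1, "dz": 8, "spin": 0, "fingers": 5}]}}

```text
time: 3.1
ee_pos: [0.4611, 0.3354, 0.3252]
tcp_rot: [180.0, -0.0, 104.6]
wrist_force: [-0.2, 0.0, 0.2]
opening: 0.0502
```

```bash
cat > snap.py <<'E'
import sys,cv2,numpy as np
from workcell import camera
tag=sys.argv[1]; 
for n,r in (("top",sys.argv[2]),("scene",sys.argv[3])):
    if r=="-": continue
    x0,y0,w,h=map(int,r.split(","))
    c=camera(n);i=c["image"][y0:y0+h,x0:x0+w];s=min(800/w,600/h)
    cv2.imwrite(f"pics/{n}_{tag}.png",cv2.resize(i,None,fx=s,fy=s,interpolation=cv2.INTER_CUBIC));np.savez(f"{n}_{tag}.npz",**c);print(n,s)
E
python3 snap.py pre 120,200,140,100 150,180,160,180
```

```text
top 5.714285714285714
scene 3.3333333333333335
```

View pics/top_pre.png

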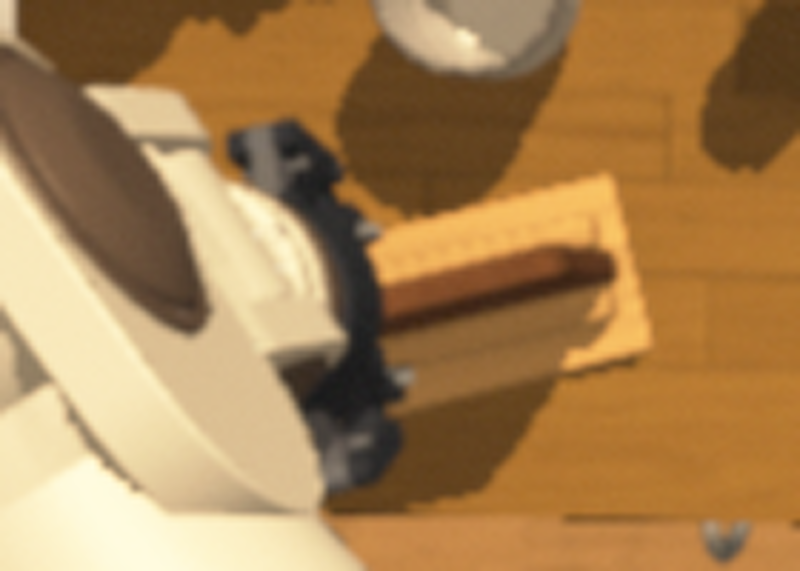

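View pics/scene_pre.png

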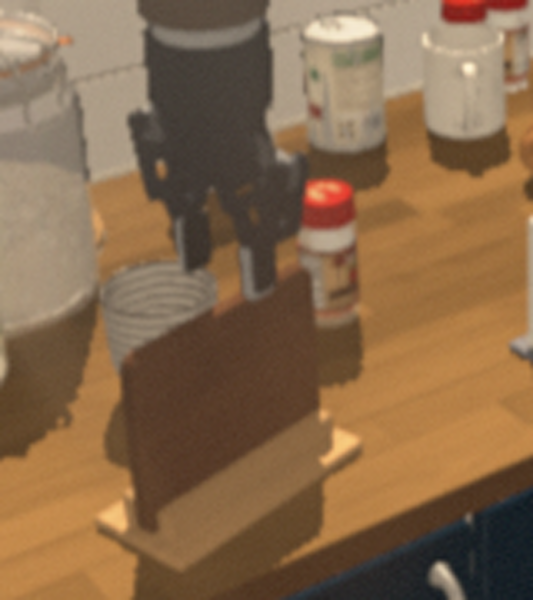

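```bash
for i in 1 2 3; do python3 go.py .461 .338 .281 104.8; done
```

```text
t 3.2 pos [0.4611 0.3354 0.3254] [ 1.7994e+02 -2.0000e-02  1.0460e+02] F [ 0.56 -0.52  0.43] op 0.0503 q [ 36.    6.8   3.3  86.4   0.  111.4]
cm dx 0.25 dy 0.05 dz 4.44 spin -0.20
t 3.2 pos [0.4611 0.3354 0.3254] [ 1.7994e+02 -2.0000e-02  1.0460e+02] F [ 0.56 -0.52  0.43] op 0.0503 q [ 36.    6.8   3.3  86.4   0.  111.4]
cm dx 0.25 dy 0.05 dz 4.44 spin -0.20
t 3.2 pos [0.4611 0.3354 0.3254] [ 1.7994e+02 -2.0000e-02  1.0460e+02] F [ 0.56 -0.52  0.43] op 0.0503 q [ 36.    6.8   3.3  86.4   0.  111.4]
cm dx 0.25 dy 0.05 dz 4.44 spin -0.20
```

Call:
{"name": "drive_tool", "arguments": {"deltas": [{"dx": 0.2, "dy": 0.05, "dz": 1, "spin": -0.2, "fingers": 5}, {"dx": 0.2, "dy": 0.05, "dz": 2, "spin": -0.2, "fingers": 5}, {"dx": 0.2, "dy": 0.05, "dz": 3, "spin": -0.2, "fingers": 5}, {"dx": 0.2, "dy": 0.05, "dz": 4, "spin": -0.2, "fingers": 5}, {"dx": 0.2, "dy": 0.05, "dz": 4.4, "spin": -0.2, "fingers": 5}, {"dx": 0.2, "dy": 0.05, "dz": 4.4, "spin": -0.2, "fingers": 5}, {"dx": 0.2, "dy": 0.05, "dz": 4.4, "spin": -0.2, "fingers": 3}, {"dx": 0.2, "dy": 0.05, "dz": 4.4, "spin": -0.2, "fingers": 2.4}]}}

```text
time: 4.2
ee_pos: [0.461, 0.3374, 0.2811]
tcp_rot: [180.0, -0.0, 104.8]
wrist_force: [0.5, -0.1, 0.1]
opening: 0.0243
```

```bash
python3 go.py .461 .338 .281 104.8; python3 snap.py pre2 120,200,140,100 150,180,160,180
```

```text
t 4.2 pos [0.461  0.3374 0.2811] [ 1.7997e+02 -1.0000e-02  1.0480e+02] F [ 0.47 -0.12  0.12] op 0.0243 q [ 36.2   7.2  -1.2  81.6   0.  111.4]
cm dx 0.06 dy 0.01 dz 0.01 spin -0.00
top 5.714285714285714
scene 3.3333333333333335
```

View pics/scene_pre2.png

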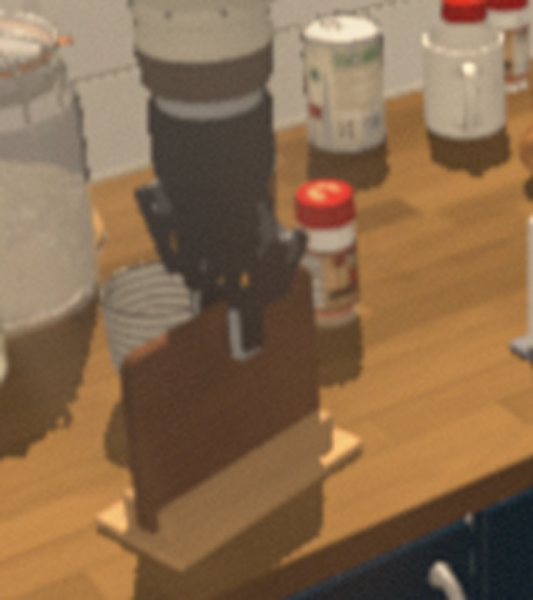

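Call:
{"name": "drive_tool", "arguments": {"deltas": [{"dx": 0, "dy": 0, "dz": 0, "spin": 0, "fingers": 1.0}, {"dx": 0, "dy": 0, "dz": 0, "spin": 0, "fingers": 0.5}, {"dx": 0, "dy": 0, "dz": 0, "spin": 0, "fingers": 0.5}, {"dx": 0, "dy": 0, "dz": 0, "spin": 0, "fingers": 0.5}, {"dx": 0, "dy": 0, "dz": -0.5, "spin": 0, "fingers": 0.5}, {"dx": 0, "dy": 0, "dz": -1, "spin": 0, "fingers": 0.5}, {"dx": 0, "dy": 0, "dz": -1.5, "spin": 0, "fingers": 0.5}, {"dx": 0, "dy": 0, "dz": -2, "spin": 0, "fingers": 0.5}], "force": 50}}

```text
time: 5.3
ee_pos: [0.4609, 0.3373, 0.3009]
tcp_rot: [-180.0, 0.0, 104.8]
wrist_force: [0.3, 0.7, -2.5]
opening: 0.0131
```

```bash
python3 go.py .461 .338 .42 104.8
```

```text
t 5.3 pos [0.4609 0.3373 0.3009] [-179.98    0.    104.8 ] F [ 0.25  0.72 -2.53] op 0.0131 q [ 36.2   7.1   0.9  83.8   0.  111.4]
cm dx 0.06 dy 0.03 dz -11.91 spin -0.00
```

Call:
{"name": "drive_tool", "arguments": {"deltas": [{"dx": 0, "dy": 0, "dz": -1.2, "spin": 0, "fingers": 0.5}, {"dx": 0, "dy": 0, "dz": -3, "spin": 0, "fingers": 0.5}, {"dx": 0, "dy": 0, "dz": -5, "spin": 0, "fingers": 0.5}, {"dx": 0, "dy": 0, "dz": -7, "spin": 0, "fingers": 0.5}, {"dx": 0, "dy": 0, "dz": -9, "spin": 0, "fingers": 0.5}, {"dx": 0, "dy": 0, "dz": -11, "spin": 0, "fingers": 0.5}, {"dx": 0, "dy": 0, "dz": -12.5, "spin": 0, "fingers": 0.5}, {"dx": 0, "dy": 0, "dz": -13, "spin": 0, "fingers": 0.5}]}}

```text
time: 6.3
ee_pos: [0.461, 0.3374, 0.4321]
tcp_rot: [179.9, -0.0, 104.8]
wrist_force: [-0.1, 0.2, -4.7]
opening: 0.0134
```

```bash
python3 - <<'E'
import numpy as np
a=np.radians(94.4-90); u=np.array([np.cos(a),np.sin(a)]) # mouth x
print(np.array([.4525,-.0145])-.019*u, np.array([.4520,-.0155])-.019*u)
E
python3 go.py .4333 -.0160 .43 94.4; python3 snap.py held 120,200,140,100 150,130,160,180
```

```text
[ 0.433556   -0.01595766] [ 0.433056   -0.01695766]
t 6.3 pos [0.461  0.3374 0.4321] [ 1.7991e+02 -3.0000e-02  1.0480e+02] F [-0.09  0.22 -4.66] op 0.0134 q [ 36.2   8.6  17.2  98.4  -0.  111.4]
cm dx -33.46 dy -11.70 dz 0.21 spin 10.40
top 5.714285714285714
scene 3.3333333333333335
```

View pics/scene_held.png

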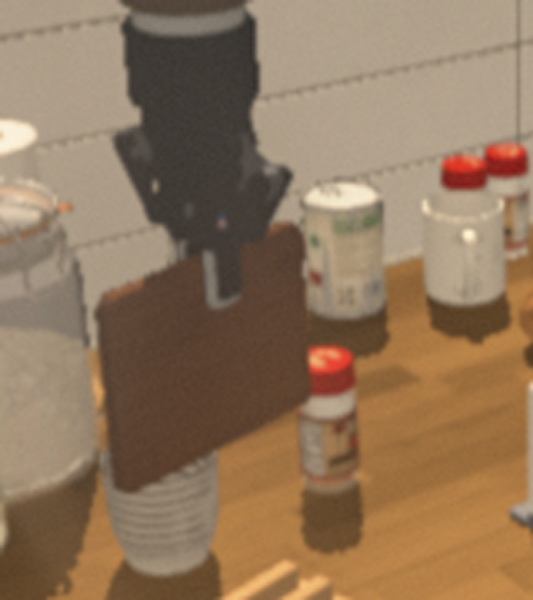

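View pics/top_held.png

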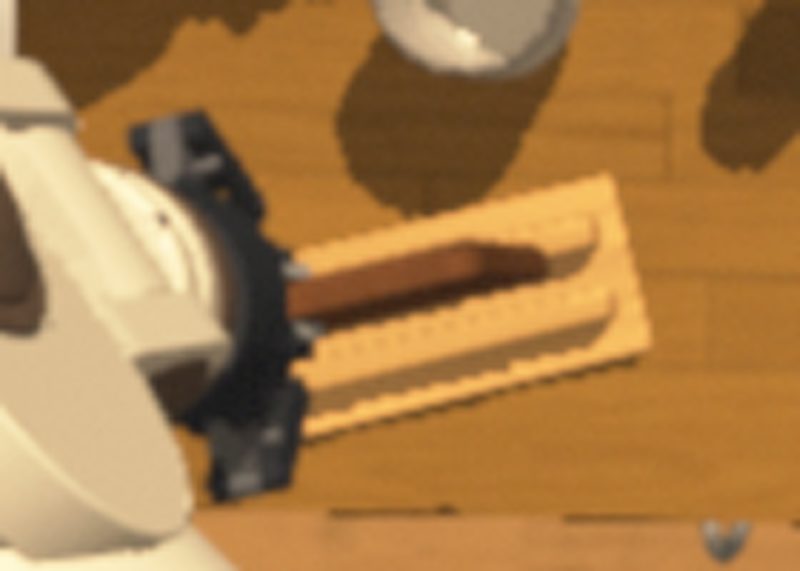

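Call:
{"name": "drive_tool", "arguments": {"deltas": [{"dx": -3, "dy": -1.1, "dz": 0, "spin": 1, "fingers": 0.5}, {"dx": -8, "dy": -2.8, "dz": 0, "spin": 2.5, "fingers": 0.5}, {"dx": -13, "dy": -4.5, "dz": 0, "spin": 4, "fingers": 0.5}, {"dx": -18, "dy": -6.3, "dz": 0, "spin": 5.6, "fingers": 0.5}, {"dx": -23, "dy": -8, "dz": 0, "spin": 7.1, "fingers": 0.5}, {"dx": -28, "dy": -9.8, "dz": 0, "spin": 8.7, "fingers": 0.5}, {"dx": -32, "dy": -11.2, "dz": 0, "spin": 10, "fingers": 0.5}, {"dx": -33.5, "dy": -11.7, "dz": 0, "spin": 10.4, "fingers": 0.5}]}}

```text
time: 7.4
ee_pos: [0.4329, -0.0182, 0.4302]
tcp_rot: [-180.0, 0.0, 94.2]
wrist_force: [0.6, 0.8, -3.5]
opening: 0.0132
```

```bash
cd .;python3 go.py .4335 -.0160 .42 94.4; python3 snap.py d1 280,210,120,90 290,150,110,140
```

```text
t 7.4 pos [ 0.4329 -0.0182  0.4302] [-1.7996e+02  1.0000e-02  9.4240e+01] F [ 0.62  0.77 -3.49] op 0.0132 q [ -2.4 -10.2  -1.7  98.6  -0.   83.4]
cm dx 0.22 dy 0.07 dz 1.02 spin -0.16
top 6.666666666666667
scene 4.285714285714286
```

View pics/scene_d1.png

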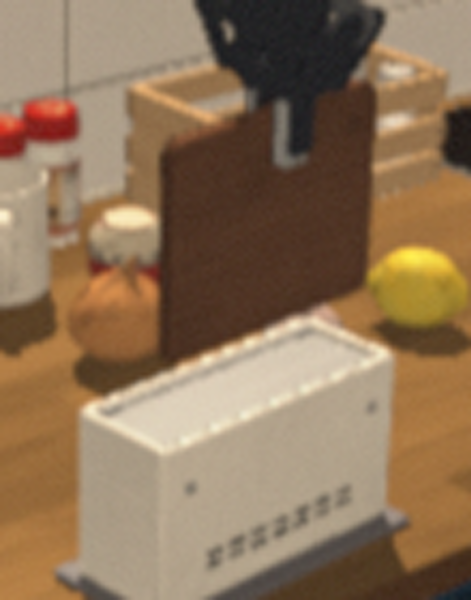

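View pics/top_d1.png

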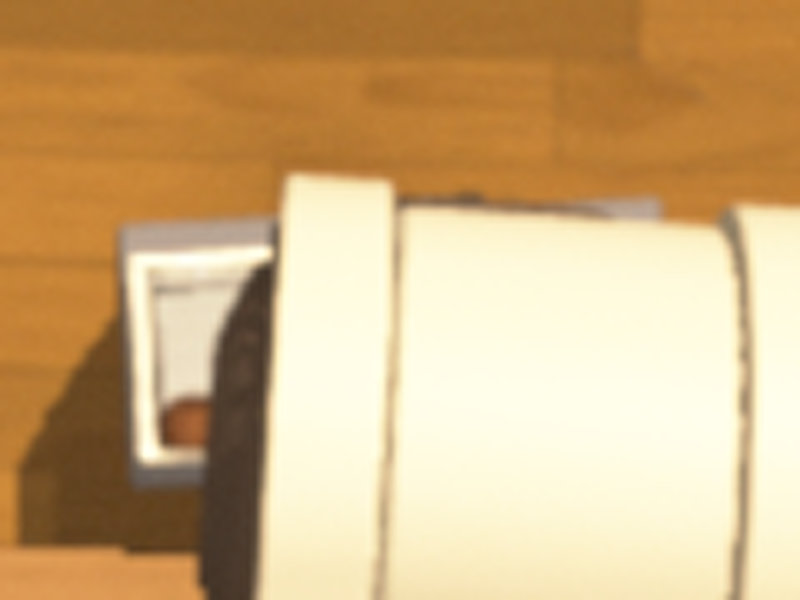

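```bash
cat > f2.py <<'E'
from h import *
cv=lambda o,s:(lambda p:(np.array(p)+.5)/s-.5+np.array(o))
S=cv((290,150),4.285714); T=cv((280,210),6.66667)
D=[(1,1,0,S((170,360))),(-1,1,0,S((367,290))),(1,1,1,S((173,150))),(-1,1,1,S((374,85))),(1,-1,1,S((164,143)))]
f=lambda p:np.concatenate([proj("scene",[box(*p[:3],.16,.014,0)(a,b,p[3]+.13*c)])[0]-m for a,b,c,m in D])
r=least_squares(f,[.433,-.018,1.64,.157]);print("board scene",r.x[:2].round(4),np.degrees(r.x[2]).round(2),r.x[3].round(4),r.fun.round(1))
r=least_squares(lambda q:f([*q,np.radians(94.24),.157]),[.433,-.018]);print("board scene fixed yaw,z",r.x.round(4),r.fun.round(1))
E2=[(1,1,S((160,452))),(1,-1,S((82,408))),(-1,1,S((392,352))),(-1,-1,S((312,318)))]
g=lambda p:np.concatenate([proj("scene",[box(*p[:3],.19,.072,0)(a,b,.114)])[0]-m for a,b,m in E2])
r=least_squares(g,[.45,-.018,1.64]);print("dock scene",r.x[:2].round(4),np.degrees(r.x[2]).round(2),r.fun.round(1))
r=least_squares(lambda q:g([*q,np.radians(94.4)]),[.45,-.018]);print("dock scene fixed yaw",r.x.round(4),r.fun.round(1))
B=box(.4329,-.0182,np.radians(94.24),.16,.014,0)
print("top pred end corners crop",[((proj("top",[B(1,b,.287)])[0]-[280,210]+.5)*6.6667-.5).round(0) for b in(1,-1)])
E
python3 f2.py
python3 - <<'E'
import cv2,numpy as np
i=np.load("top_d1.npz")["image"][240:285,295:315];cv2.imwrite("pics/te.png",cv2.resize(i,None,fx=13,fy=13,interpolation=cv2.INTER_NEAREST))
E
```

```text
board scene [ 0.4833 -0.0601] 92.88 0.1303 [ 0.5  0.3 -0.5 -0.4  0.7 -0.3  0.5  0.6 -1.2 -0.2]
board scene fixed yaw,z [ 0.4349 -0.0169] [ 0.   2.2  0.3  0.1  0.3 -1.   1.5 -1.3 -1.9 -1.1]
dock scene [ 0.4546 -0.018 ] 93.76 [ 0.6  0.  -1.2 -0.2  1.1  0.4 -0.5 -0.5]
dock scene fixed yaw [ 0.4546 -0.018 ] [ 1.1  0.1 -1.1  0.   0.9  0.2 -0.9 -0.6]
top pred end corners crop [array([173., 453.]), array([171., 406.])]
```

View pics/te.png

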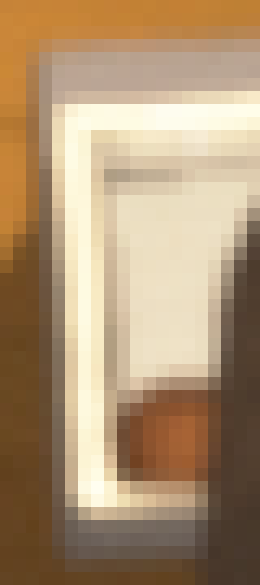

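Call:
{"name": "drive_tool", "arguments": {"deltas": [{"dx": 0, "dy": 0, "dz": 0.5, "spin": 0, "fingers": 0.5}, {"dx": 0, "dy": 0, "dz": 1.3, "spin": 0, "fingers": 0.5}, {"dx": 0, "dy": 0, "dz": 2.1, "spin": 0, "fingers": 0.5}, {"dx": 0, "dy": 0, "dz": 2.9, "spin": 0, "fingers": 0.5}, {"dx": 0, "dy": 0, "dz": 3.5, "spin": 0, "fingers": 0.5}, {"dx": 0, "dy": 0, "dz": 3.7, "spin": 0, "fingers": 0.5}, {"dx": 0, "dy": 0, "dz": 3.7, "spin": 0, "fingers": 0.5}, {"dx": 0, "dy": 0, "dz": 3.7, "spin": 0, "fingers": 0.5}]}}

```text
time: 8.5
ee_pos: [0.4334, -0.0164, 0.394]
tcp_rot: [180.0, 0.0, 94.4]
wrist_force: [0.1, -0.6, -4.2]
opening: 0.0133
```

```bash
cd .;python3 go.py .433 -.018 .387 94.3; python3 snap.py d2 280,210,120,90 295,170,100,90
python3 - <<'E'
from workcell import bot,camera
import numpy as np
f=[]
for i in range(6): camera("top");f.append(bot.get_obs()["wrist_force"])
print(np.mean(f,0),np.std(f,0))
E
```

```text
t 8.5 pos [ 0.4334 -0.0164  0.394 ] [179.97   0.    94.39] F [ 0.06 -0.55 -4.16] op 0.0133 q [ -2.2 -11.1  -6.5  94.6  -0.   83.4]
cm dx -0.15 dy -0.06 dz 0.70 spin 0.09
top 6.666666666666667
scene 6.666666666666667
[ 0.05392151  0.0772762  -3.4791395 ] [0.4377246  0.37771519 0.54739574]
```

View pics/scene_d2.png

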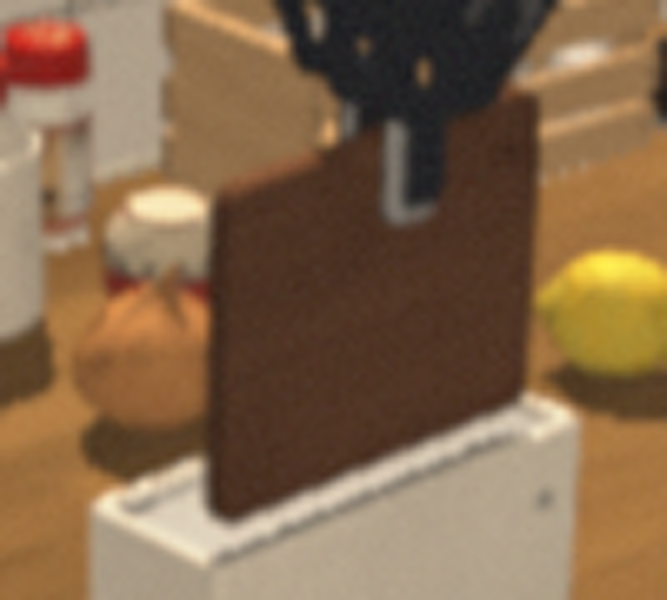

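View pics/top_d2.png

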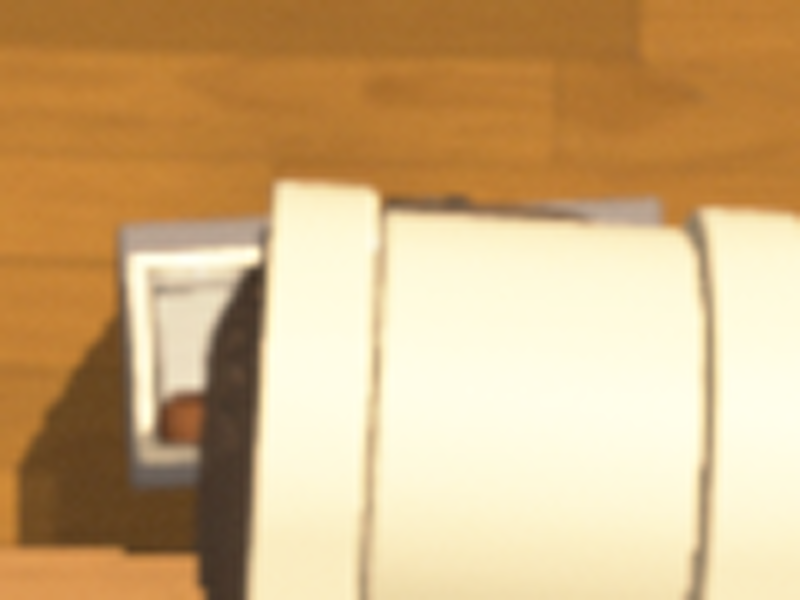

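```bash
python3 - <<'E'
from h import *
d=box(.4525,-.016,np.radians(94.4),1,1,0)
def row(off,z,col):
    P=[d(a,-off*2,z) for a in np.linspace(-.08,.08,50)] # b=+ is -x side ; off in mouth x
    p=proj("scene",P);o=np.argsort(p[:,0]);return np.interp(col,p[o,0],p[o,1])
col=295+374/6.667
for off in(-.023,-.019,-.015,-.011):
  print(off,[round(6.667*(row(-.036,.114,col)-row(off-.007,z,col)),1) for z in(.119,.121,.123)])
E
python3 - <<'E'
import cv2,numpy as np
i=np.load("scene_d2.npz")["image"][222:262,320:365];cv2.imwrite("pics/se.png",cv2.resize(i,None,fx=14,fy=14,interpolation=cv2.INTER_NEAREST))
E
```

```text
-0.023 [np.float64(22.6), np.float64(27.4), np.float64(32.2)]
-0.019 [np.float64(29.6), np.float64(34.4), np.float64(39.2)]
-0.015 [np.float64(36.5), np.float64(41.3), np.float64(46.1)]
-0.011 [np.float64(43.4), np.float64(48.1), np.float64(52.9)]
```

View pics/se.png

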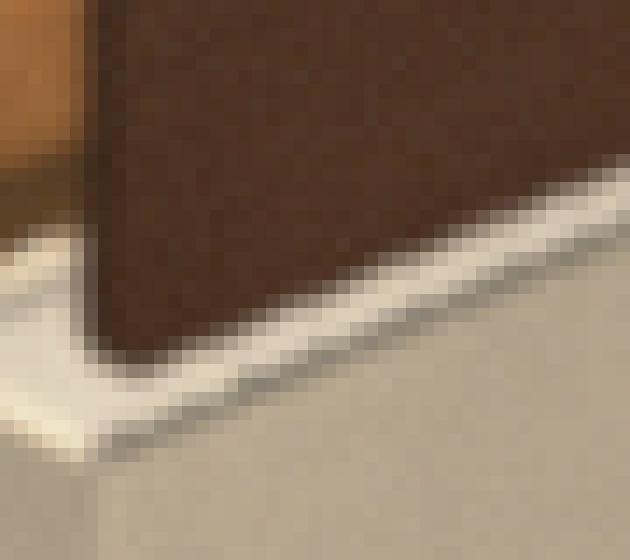

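Call:
{"name": "drive_tool", "arguments": {"deltas": [{"dx": 0, "dy": 0.1, "dz": 0, "spin": 0, "fingers": 0.5}, {"dx": 0, "dy": 0.1, "dz": 0.4, "spin": 0, "fingers": 0.5}, {"dx": 0, "dy": 0.1, "dz": 0.8, "spin": 0, "fingers": 0.5}, {"dx": 0, "dy": 0.1, "dz": 1.2, "spin": 0, "fingers": 0.5}, {"dx": 0, "dy": 0.1, "dz": 1.6, "spin": 0, "fingers": 0.5}, {"dx": 0, "dy": 0.1, "dz": 2, "spin": 0, "fingers": 0.5}, {"dx": 0, "dy": 0.1, "dz": 2.4, "spin": 0, "fingers": 0.5}, {"dx": 0, "dy": 0.1, "dz": 2.4, "spin": 0, "fingers": 0.5}]}}

```text
time: 9.9
ee_pos: [0.4343, -0.0163, 0.3694]
tcp_rot: [-180.0, -0.0, 94.4]
wrist_force: [-0.6, -0.4, -3.0]
opening: 0.0133
```

```bash
cat > ff.py <<'E'
from workcell import bot,camera
import numpy as np
f=[];m=[]
for i in range(6): camera("top");o=bot.get_obs();f.append(o["wrist_force"]);m.append(o["torque"])
print("t",round(o["time"],2),"z",o["ee_pos"].round(4),o["tcp_rot"].round(2),"F",np.mean(f,0).round(2),"M",np.mean(m,0).round(3),"op",round(o["opening"],4))
E
python3 ff.py; python3 snap.py d3 - 295,170,100,90
```

```text
t 10.2 z [ 0.4344 -0.0163  0.3698] [-180.     0.    94.4] F [-0.89 -0.11 -2.61] M [-0.016  0.248  0.016] op 0.0133
scene 6.666666666666667
```

View pics/scene_d3.png

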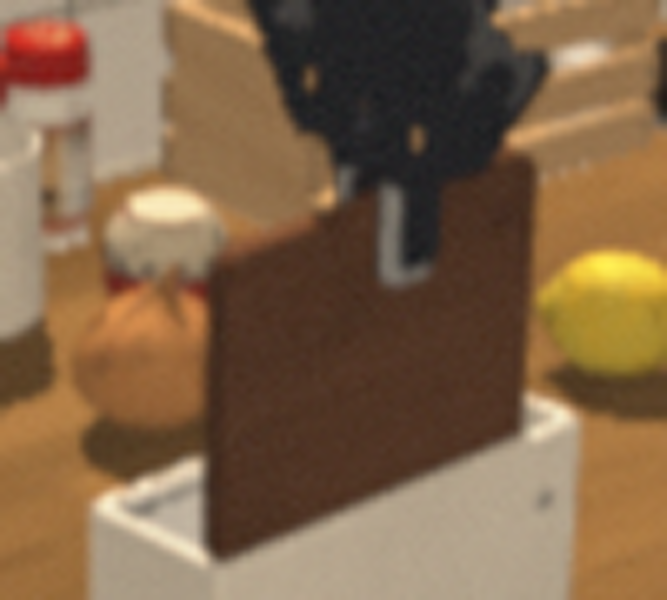

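```bash
python3 - <<'E'
import cv2,numpy as np
I=[np.load(f"scene_{k}.npz")["image"][222:262,320:365] for k in("d2","d3")]
cv2.imwrite("pics/se3.png",cv2.resize(np.hstack(I),None,fx=8.8,fy=8.8,interpolation=cv2.INTER_NEAREST))
from h import *
for z in(.114,):
  for nm,c in(("dockTop",(.4525,-.0145,94.4)),("dockScene",(.4546,-.018,93.8))):
    d=box(c[0],c[1],np.radians(c[2]),1,1,0)
    for off in(.036,.030):
      print(nm,off,(proj("scene",[d(s,2*off,z) for s in(.095,0,-.095)])-[320,222]).round(1).tolist())
E
```

```text
dockTop 0.036 [[21.8, 27.7], [35.6, 21.8], [48.9, 16.1]]
dockTop 0.03 [[20.1, 26.9], [33.9, 21.0], [47.1, 15.3]]
dockScene 0.036 [[22.1, 27.0], [36.0, 21.1], [49.4, 15.5]]
dockScene 0.03 [[20.4, 26.1], [34.3, 20.3], [47.6, 14.7]]
```

View pics/se3.png

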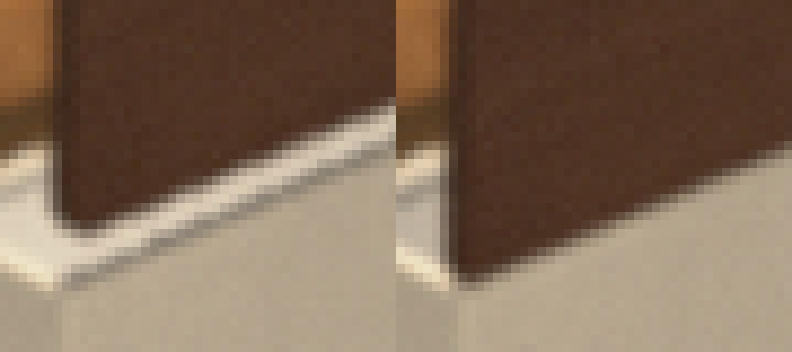

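```bash
python3 - <<'E'
from h import *
for nm,c in(("dockTop",(.4525,-.0145,94.4)),("dockScene",(.4546,-.018,93.8)),("mid",(.4535,-.016,94.2))):
    d=box(c[0],c[1],np.radians(c[2]),1,1,0)
    p=lambda s,o,z:((proj("scene",[d(2*s,2*o,z)])[0]-[320,222]+.5)*8.8).round(0)
    print(nm,"outer near corner",p(.095,.036,.114),"its base",p(.095,.036,.02),"left rim far",p(.095,-.036,.114),
     "inner edge ends",p(.08,.03,.114),p(-.08,.03,.114),"outer ends",p(.08,.036,.114),p(-.08,.036,.114), "if outside, touching: bottom",p(.08,.037,.097))
E
python3 - <<'E'
import cv2,numpy as np
I=[np.load(f"scene_{k}.npz")["image"][215:275,305:395] for k in("d2","d3")]
cv2.imwrite("pics/se4.png",cv2.resize(np.vstack(I)[:,:],None,fx=5,fy=5,interpolation=cv2.INTER_CUBIC))
E
```

```text
dockTop outer near corner [ 70. 303.] its base [ 65. 606.] left rim far [-110.  211.] inner edge ends [ 95. 278.] [496. 106.] outer ends [110. 286.] [511. 113.] if outside, touching: bottom [112. 343.]
dockScene outer near corner [ 71. 296.] its base [ 66. 597.] left rim far [-105.  204.] inner edge ends [ 97. 271.] [501. 102.] outer ends [112. 279.] [516. 108.] if outside, touching: bottom [114. 336.]
mid outer near corner [ 70. 300.] its base [ 65. 602.] left rim far [-108.  208.] inner edge ends [ 96. 275.] [498. 104.] outer ends [111. 283.] [513. 111.] if outside, touching: bottom [113. 340.]
```

View pics/se4.png

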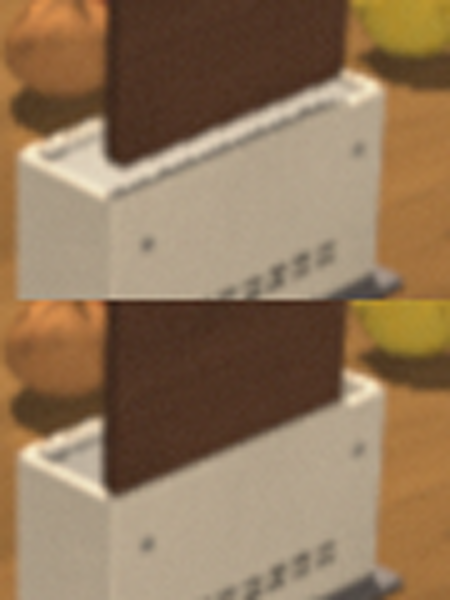

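Call:
{"name": "drive_tool", "arguments": {"deltas": [{"dx": 0, "dy": 0, "dz": 0.3, "spin": 0, "fingers": 0.5}, {"dx": 0, "dy": 0, "dz": 0.7, "spin": 0, "fingers": 0.5}, {"dx": 0, "dy": 0, "dz": 1.2, "spin": 0, "fingers": 0.5}, {"dx": 0, "dy": 0, "dz": 1.7, "spin": 0, "fingers": 0.5}, {"dx": 0, "dy": 0, "dz": 2.2, "spin": 0, "fingers": 0.5}, {"dx": 0, "dy": 0, "dz": 2.6, "spin": 0, "fingers": 0.5}, {"dx": 0, "dy": 0, "dz": 2.9, "spin": 0, "fingers": 0.5}, {"dx": 0, "dy": 0, "dz": 3.0, "spin": 0, "fingers": 0.5}]}}

```text
time: 11.25
ee_pos: [0.4342, -0.0163, 0.3392]
tcp_rot: [-179.9, -0.0, 94.4]
wrist_force: [-1.7, -0.2, -2.9]
opening: 0.0131
```

```bash
python3 ff.py
```

```text
t 11.55 z [ 0.4342 -0.0164  0.3395] [-179.95   -0.     94.39] F [-2.46 -0.68 -3.82] M [-0.127  0.733 -0.11 ] op 0.0131
```

Call:
{"name": "drive_tool", "arguments": {"deltas": [{"dx": 0, "dy": 0, "dz": 0.05, "spin": 0, "fingers": 0.5}, {"dx": 0, "dy": 0, "dz": 0.12, "spin": 0, "fingers": 0.5}, {"dx": 0, "dy": 0, "dz": 0.19, "spin": 0, "fingers": 0.5}, {"dx": 0, "dy": 0, "dz": 0.26, "spin": 0, "fingers": 0.5}, {"dx": 0, "dy": 0, "dz": 0.33, "spin": 0, "fingers": 0.5}, {"dx": 0, "dy": 0, "dz": 0.4, "spin": 0, "fingers": 0.5}, {"dx": 0, "dy": 0, "dz": 0.4, "spin": 0, "fingers": 0.5}, {"dx": 0, "dy": 0, "dz": 0.4, "spin": 0, "fingers": 0.5}]}}

```text
time: 12.55
ee_pos: [0.4344, -0.0163, 0.3357]
tcp_rot: [-180.0, 0.0, 94.4]
wrist_force: [-2.0, -0.7, -3.5]
opening: 0.0131
```

```bash
python3 ff.py
```

```text
t 12.85 z [ 0.4344 -0.0163  0.3357] [-179.99    0.     94.4 ] F [-1.29 -0.44 -3.12] M [-0.116  0.484 -0.108] op 0.0132
```

Call:
{"name": "drive_tool", "arguments": {"deltas": [{"dx": 0, "dy": 0, "dz": 0.05, "spin": 0, "fingers": 0.5}, {"dx": 0, "dy": 0, "dz": 0.12, "spin": 0, "fingers": 0.5}, {"dx": 0, "dy": 0, "dz": 0.19, "spin": 0, "fingers": 0.5}, {"dx": 0, "dy": 0, "dz": 0.26, "spin": 0, "fingers": 0.5}, {"dx": 0, "dy": 0, "dz": 0.33, "spin": 0, "fingers": 0.5}, {"dx": 0, "dy": 0, "dz": 0.4, "spin": 0, "fingers": 0.5}, {"dx": 0, "dy": 0, "dz": 0.4, "spin": 0, "fingers": 0.5}, {"dx": 0, "dy": 0, "dz": 0.4, "spin": 0, "fingers": 0.5}]}}

```text
time: 13.85
ee_pos: [0.4344, -0.0163, 0.3317]
tcp_rot: [-180.0, 0.0, 94.4]
wrist_force: [-1.8, -0.1, -3.2]
opening: 0.0133
```

```bash
python3 ff.py
```

```text
t 14.15 z [ 0.4344 -0.0163  0.3317] [-179.99   -0.     94.39] F [-1.66 -0.33 -3.37] M [-0.084  0.497 -0.106] op 0.0131
```

Call:
{"name": "drive_tool", "arguments": {"deltas": [{"dx": 0, "dy": 0, "dz": 0.05, "spin": 0, "fingers": 0.5}, {"dx": 0, "dy": 0, "dz": 0.12, "spin": 0, "fingers": 0.5}, {"dx": 0, "dy": 0, "dz": 0.19, "spin": 0, "fingers": 0.5}, {"dx": 0, "dy": 0, "dz": 0.26, "spin": 0, "fingers": 0.5}, {"dx": 0, "dy": 0, "dz": 0.33, "spin": 0, "fingers": 0.5}, {"dx": 0, "dy": 0, "dz": 0.4, "spin": 0, "fingers": 0.5}, {"dx": 0, "dy": 0, "dz": 0.4, "spin": 0, "fingers": 0.5}, {"dx": 0, "dy": 0, "dz": 0.4, "spin": 0, "fingers": 0.5}]}}

```text
time: 15.15
ee_pos: [0.4344, -0.0163, 0.3276]
tcp_rot: [-180.0, 0.0, 94.4]
wrist_force: [-1.2, 0.2, -3.1]
opening: 0.0133
```

```bash
python3 ff.py
```

```text
t 15.45 z [ 0.4344 -0.0163  0.3277] [-179.99   -0.     94.4 ] F [-1.88 -0.06 -3.49] M [-0.08   0.522 -0.123] op 0.0133
```

Call:
{"name": "drive_tool", "arguments": {"deltas": [{"dx": 0, "dy": 0, "dz": 0.05, "spin": 0, "fingers": 0.5}, {"dx": 0, "dy": 0, "dz": 0.12, "spin": 0, "fingers": 0.5}, {"dx": 0, "dy": 0, "dz": 0.19, "spin": 0, "fingers": 0.5}, {"dx": 0, "dy": 0, "dz": 0.26, "spin": 0, "fingers": 0.5}, {"dx": 0, "dy": 0, "dz": 0.33, "spin": 0, "fingers": 0.5}, {"dx": 0, "dy": 0, "dz": 0.4, "spin": 0, "fingers": 0.5}, {"dx": 0, "dy": 0, "dz": 0.4, "spin": 0, "fingers": 0.5}, {"dx": 0, "dy": 0, "dz": 0.4, "spin": 0, "fingers": 0.5}]}}

```text
time: 16.45
ee_pos: [0.4344, -0.0163, 0.3236]
tcp_rot: [-180.0, -0.0, 94.4]
wrist_force: [-1.1, -0.3, -4.0]
opening: 0.0135
```

```bash
python3 ff.py
```

```text
t 16.75 z [ 0.4344 -0.0163  0.3236] [-179.99    0.     94.4 ] F [-1.5  -0.41 -3.13] M [-0.086  0.494 -0.085] op 0.0135
```

Call:
{"name": "drive_tool", "arguments": {"deltas": [{"dx": 0, "dy": 0, "dz": 0.05, "spin": 0, "fingers": 0.5}, {"dx": 0, "dy": 0, "dz": 0.12, "spin": 0, "fingers": 0.5}, {"dx": 0, "dy": 0, "dz": 0.19, "spin": 0, "fingers": 0.5}, {"dx": 0, "dy": 0, "dz": 0.26, "spin": 0, "fingers": 0.5}, {"dx": 0, "dy": 0, "dz": 0.33, "spin": 0, "fingers": 0.5}, {"dx": 0, "dy": 0, "dz": 0.4, "spin": 0, "fingers": 0.5}, {"dx": 0, "dy": 0, "dz": 0.4, "spin": 0, "fingers": 0.5}, {"dx": 0, "dy": 0, "dz": 0.4, "spin": 0, "fingers": 0.5}]}}

```text
time: 17.75
ee_pos: [0.4344, -0.0163, 0.3197]
tcp_rot: [-180.0, -0.0, 94.4]
wrist_force: [-1.9, 0.1, -3.5]
opening: 0.0131
```

```bash
python3 ff.py
```

```text
t 18.05 z [ 0.4344 -0.0163  0.3196] [-179.99   -0.     94.4 ] F [-2.14 -0.17 -3.11] M [-0.078  0.504 -0.093] op 0.0133
```

Call:
{"name": "drive_tool", "arguments": {"deltas": [{"dx": 0, "dy": 0, "dz": 0.05, "spin": 0, "fingers": 0.5}, {"dx": 0, "dy": 0, "dz": 0.12, "spin": 0, "fingers": 0.5}, {"dx": 0, "dy": 0, "dz": 0.19, "spin": 0, "fingers": 0.5}, {"dx": 0, "dy": 0, "dz": 0.26, "spin": 0, "fingers": 0.5}, {"dx": 0, "dy": 0, "dz": 0.33, "spin": 0, "fingers": 0.5}, {"dx": 0, "dy": 0, "dz": 0.4, "spin": 0, "fingers": 0.5}, {"dx": 0, "dy": 0, "dz": 0.4, "spin": 0, "fingers": 0.5}, {"dx": 0, "dy": 0, "dz": 0.4, "spin": 0, "fingers": 0.5}]}}

```text
time: 19.05
ee_pos: [0.4345, -0.0163, 0.3159]
tcp_rot: [180.0, 0.0, 94.4]
wrist_force: [-1.2, -0.2, 1.5]
opening: 0.0136
```

```bash
python3 ff.py
```

```text
t 19.35 z [ 0.4345 -0.0163  0.3158] [179.98   0.    94.4 ] F [-1.54 -0.41  2.13] M [-0.118  0.385 -0.083] op 0.013
```

Call:
{"name": "drive_tool", "arguments": {"deltas": [{"dx": 0, "dy": 0, "dz": -0.05, "spin": 0, "fingers": 0.5}, {"dx": 0, "dy": 0, "dz": -0.1, "spin": 0, "fingers": 0.5}, {"dx": 0, "dy": 0, "dz": -0.1, "spin": 0, "fingers": 0.5}, {"dx": 0, "dy": 0, "dz": -0.1, "spin": 0, "fingers": 0.5}, {"dx": 0, "dy": 0, "dz": -0.1, "spin": 0, "fingers": 0.5}, {"dx": 0, "dy": 0, "dz": -0.1, "spin": 0, "fingers": 0.5}, {"dx": 0, "dy": 0, "dz": -0.1, "spin": 0, "fingers": 0.5}, {"dx": 0, "dy": 0, "dz": -0.1, "spin": 0, "fingers": 0.5}]}}

```text
time: 20.35
ee_pos: [0.4344, -0.0163, 0.3166]
tcp_rot: [-180.0, -0.0, 94.4]
wrist_force: [-1.0, -1.0, -1.9]
opening: 0.0128
```

```bash
python3 ff.py;python3 snap.py d4 - 295,170,100,90
```

```text
t 20.65 z [ 0.4344 -0.0163  0.3167] [-180.     0.    94.4] F [-1.65 -0.76 -1.06] M [-0.185  0.392 -0.155] op 0.013
scene 6.666666666666667
```

View pics/scene_d4.png

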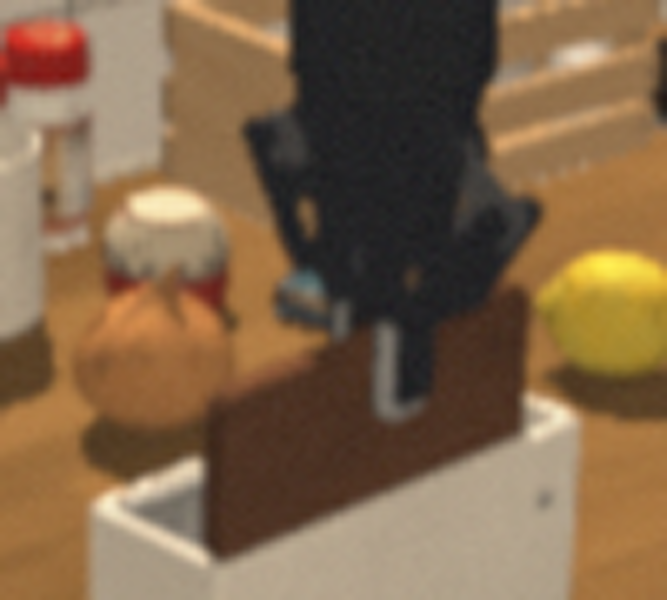

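Call:
{"name": "drive_tool", "arguments": {"deltas": [{"dx": 0, "dy": 0, "dz": 0.05, "spin": 0, "fingers": 0.5}, {"dx": 0, "dy": 0, "dz": 0.05, "spin": 0, "fingers": 0.5}, {"dx": 0, "dy": 0, "dz": 0.05, "spin": 0, "fingers": 1.4}, {"dx": 0, "dy": 0, "dz": 0.05, "spin": 0, "fingers": 1.6}, {"dx": 0, "dy": 0, "dz": 0.05, "spin": 0, "fingers": 1.8}, {"dx": 0, "dy": 0, "dz": 0.05, "spin": 0, "fingers": 2.0}, {"dx": 0, "dy": 0, "dz": 0.05, "spin": 0, "fingers": 2.3}, {"dx": 0, "dy": 0, "dz": 0.05, "spin": 0, "fingers": 2.6}]}}

```text
time: 21.7
ee_pos: [0.4344, -0.0163, 0.3161]
tcp_rot: [-180.0, -0.0, 94.4]
wrist_force: [-0.4, 0.3, -0.3]
opening: 0.0258
```

```bash
python3 ff.py;python3 snap.py d5 - 295,170,100,90
```

```text
t 22.0 z [ 0.4344 -0.0163  0.3162] [-180.     0.    94.4] F [-0.12 -0.05 -0.04] M [ 0.004  0.019 -0.015] op 0.0259
scene 6.666666666666667
```

View pics/scene_d5.png

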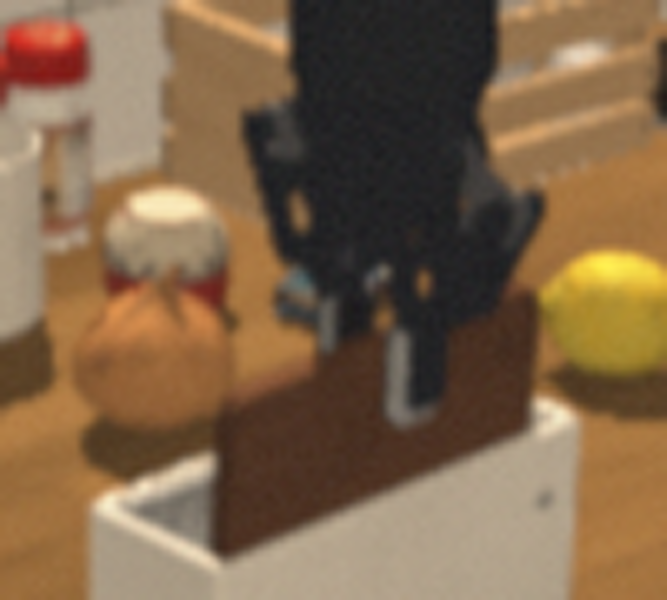

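Call:
{"name": "drive_tool", "arguments": {"deltas": [{"dx": 0, "dy": 0, "dz": 0, "spin": 0, "fingers": 3.2}, {"dx": 0, "dy": 0, "dz": 0, "spin": 0, "fingers": 3.4}, {"dx": 0, "dy": -0.2, "dz": -0.3, "spin": 0, "fingers": 3.4}, {"dx": 0, "dy": -0.2, "dz": -1.2, "spin": 0, "fingers": 3.4}, {"dx": 0, "dy": -0.2, "dz": -2.5, "spin": 0, "fingers": 3.4}, {"dx": 0, "dy": -0.2, "dz": -4.5, "spin": 0, "fingers": 3.4}, {"dx": 0, "dy": -0.2, "dz": -7, "spin": 0, "fingers": 3.4}, {"dx": 0, "dy": -0.2, "dz": -9, "spin": 0, "fingers": 3.4}]}}

```text
time: 23.05
ee_pos: [0.4324, -0.0165, 0.4082]
tcp_rot: [179.9, 0.0, 94.4]
wrist_force: [0.3, 0.1, 0.4]
opening: 0.0342
```

Call:
{"name": "drive_tool", "arguments": {"deltas": [{"dx": -2, "dy": 0, "dz": -1, "spin": 0, "fingers": 3.4}, {"dx": -5, "dy": 0, "dz": -1, "spin": 0, "fingers": 3.4}, {"dx": -9, "dy": 0, "dz": -1, "spin": 0, "fingers": 3.4}, {"dx": -13, "dy": 0, "dz": -1, "spin": 0, "fingers": 3.4}, {"dx": -17, "dy": 0, "dz": -1, "spin": 0, "fingers": 3.4}, {"dx": -20, "dy": 0, "dz": -1, "spin": 0, "fingers": 3.4}, {"dx": -22, "dy": 0, "dz": -1, "spin": 0, "fingers": 3.4}, {"dx": -22, "dy": 0, "dz": -1, "spin": 0, "fingers": 3.4}]}}

```text
time: 24.05
ee_pos: [0.4493, -0.2366, 0.4163]
tcp_rot: [-180.0, -0.0, 94.3]
wrist_force: [-0.3, -0.0, -0.3]
opening: 0.034
```

```bash
python3 snap.py d6 100,140,480,160 170,150,260,195; python3 go.py 0 0 0 0; python3 - <<'E'
import cv2,numpy as np
i=np.load("top_d6.npz")["image"][225:295,285:390];cv2.imwrite("pics/te6.png",cv2.resize(i,None,fx=7,fy=7,interpolation=cv2.INTER_CUBIC))
E
```

```text
top 1.6666666666666667
scene 3.076923076923077
t 24.15 pos [ 0.4493 -0.2354  0.4164] [ 1.80e+02 -1.00e-02  9.44e+01] F [-0.07  0.4  -0.45] op 0.034 q [-27.7  -0.6   5.6  96.2   0.   57.9]
cm dx 26.92 dy -42.99 dz 41.64 spin 94.40
```

View pics/scene_d6.png

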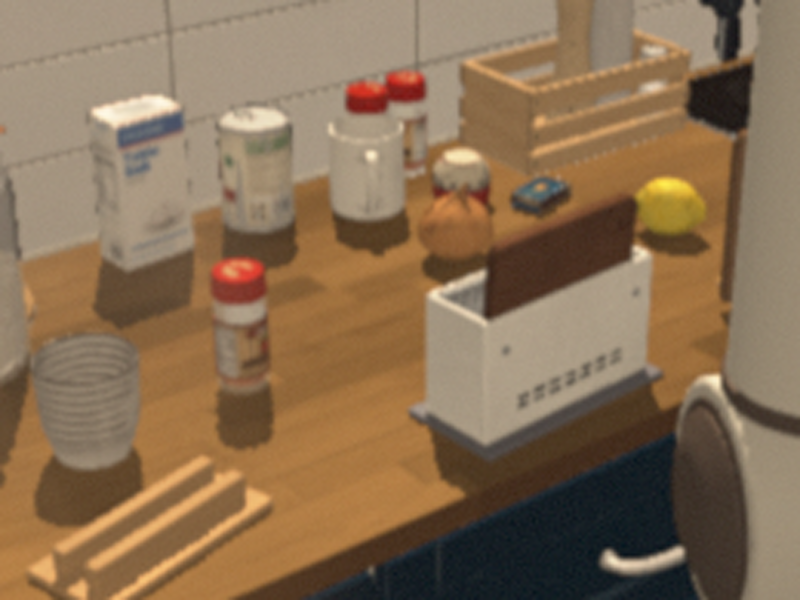

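View pics/top_d6.png

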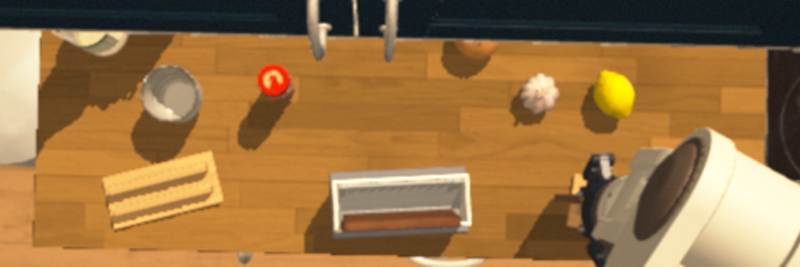

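View pics/te6.png

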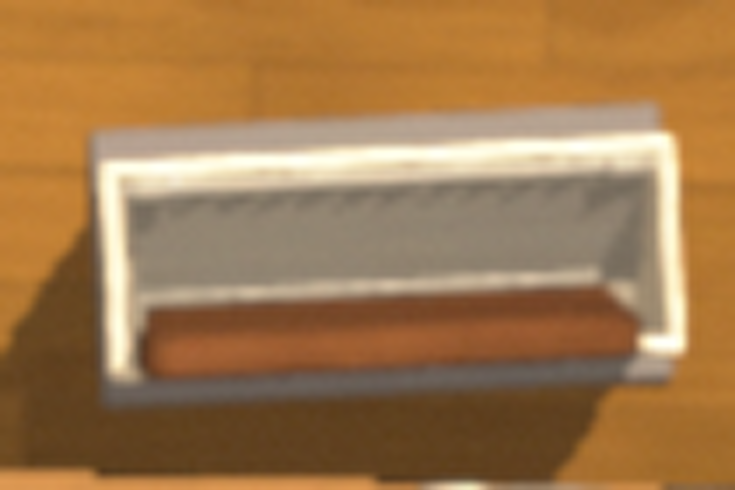

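```bash
python3 - <<'E'
from h import *
d=box(.4525,-.0145,np.radians(94.4),1,1,0)
p=lambda s,o,z:((proj("top",[d(2*s,-2*o,z)])[0]-[285,225]+.5)*7).round(0)
for off in(-.023,-.019):
  print(off,"top front L,R",p(.08,off-.007,.173),p(-.08,off-.007,.173),"top back",p(.08,off+.007,.173),p(-.08,off+.007,.173),"back at rim",p(.08,off+.007,.114))
print("rim outer front",p(.095,-.036,.114),p(-.095,-.036,.114))
E
```

```text
-0.023 top front L,R [152. 368.] [661. 341.] top back [149. 323.] [659. 297.] back at rim [155. 318.]
-0.019 top front L,R [151. 355.] [661. 329.] top back [149. 310.] [658. 284.] back at rim [154. 306.]
rim outer front [112. 381.] [688. 352.]
```

```bash
python3 -c "
from workcell import bot
print(bot.job_done())"
```

```text
the job is handed in; nothing more can be done
None
```

The small board is standing in the drying dock, resting on its hidden support, and I handed the job in at about 24 s.

- **Lowering and release:** I pushed the flap open with the board's lower edge and then lowered it 4 mm at a time. The support took the load at about 70 mm below the rim. I backed off about 1 mm and set it so the support carried most of the board's weight. Then I opened the fingers gradually; the wrist force read about 0 N.
- **Last pictures:** The flap leans on the board's far face, and the board stands about 59 mm above the rim. The gripper is clear. The cup, lemon, garlic and spice jar look unmoved. I did not check the big board closely, because the arm partly hid it.
- **Lean:** In the top view the board's top is about 3 mm closer to the front wall than a fully upright board's would be, a lean of roughly 3°. The flap presses it that way, and I left it as it was.
- **Disagreement between cameras:** The two cameras placed the board across the slot about 2 mm apart. I steered between their readings, and the insertion went in without catching.

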